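# Pop the charged scanner battery out of its desk charger and catch it

### The job

On the lotting table, find the desk charger whose lamp is green. Press its orange release key down with one fingertip and, as the sprung battery pops out of the bay, catch it with the other finger so that it stops with its front end about a centimetre or two (at most three) out from where it sat, still lying flat in the bay. Finish while still holding it there with that finger; do not lift the battery, and leave the charger with the red lamp and everything else on the table alone.

Things in the scene. Friction and masses are not known exactly. Their poses are not given: they have to be found in the camera images.
- green_charger: desk charger with the GREEN lamp: dark grey tray fixed to the table, foot 150 mm (x) by 70 mm (y). Origin: centre of its underside, on the table; x points from the bay's open mouth to the end wall, z up. Bay floor 16 mm above the table; two cheeks beside the battery (x from -18 mm back, 37 mm high); end wall at x = 63 to 75 mm, 53 mm high, with the lamp, a 34 mm coloured bar, on top
- green_battery: loose battery pack in that bay, 80 (x) by 42 (y) by 32 mm high, grey, blue label on top, 140 g. Origin: centre of its underside. Seated: origin at x = 15, y = 0, z = 16 mm in the charger's frame, front end at x = -25 mm, top 48 mm above the table. A spring pushes it along the charger's -x (4.5 N seated, 2.3 N at 36 mm out, its stop); once let go it flies out in about 0.2 s unless stopped
- green_mouth (a point): middle of the seated battery's front end: a point fixed to the green charger at x = -25, y = 0, z = 32 mm in its frame (it does not move with the battery). From here to the foot's edge at x = -75 mm the bay floor (16 mm high) is open, 70 mm wide, and clear but for the steel latch tooth
- green_press (a point): centre of the top of that charger's orange release pad, 46 mm (along the charger's x) by 38 mm (along y), level and 34 mm above the table at rest; at x = -48, y = 61 mm in the charger's frame, so beside the open floor in front of the battery. It moves with the key
- green_key (a joint): angle of the green charger's key: 0 at rest, 0.40 rad fully down (pad's middle 12 mm down, 2 to 6 N); springs back. It turns about a line along the charger's x at y = 34, z = 20 mm. Pressing the pad swings the steel tooth (reaching in to y = 17.5 mm at x = -25 to -31 mm, 34 to 46 mm high) sideways from before the battery's corner, letting it go at 0.15 to 0.35 rad
- red_charger: the other desk charger, alike in every way but with an RED lamp (its battery is still charging): to be left alone. Origin and axes as for the green one
- red_battery: the battery in the red charger, to be left seated. Origin: centre of its underside
- red_key (a joint): angle of the red charger's release key, 0 at rest; to be left alone
- bud_vase: slender honey-coloured glass vase, 122 mm high, 54 mm wide, standing to the right of one charger; origin at the centre of its underside
- teacup: white china mug, 76 mm wide, 58 mm high, standing to the right of one charger; origin at the centre of its underside
- lime_vase: lime-green pottery vase, 160 mm high, 88 mm wide; origin at the centre of its underside
- blue_urn: blue china urn, 135 mm high, 80 mm wide; origin at the centre of its underside
- candlestick: brass candlestick, 130 mm high, 76 mm wide; origin at the centre of its underside
- lot_scanner: black and grey hand-held barcode scanner lying on its side, 170 mm long, 40 mm high; origin at the middle of its underside
- label_roll: white roll of lot labels standing on end, 76 mm wide, 45 mm high; origin at the centre of its underside
Mind the look-alikes: they are no part of the job. Leave any purple look-alike of the green_charger alone. What is shaped like the green_battery but purple is not meant.

How it is judged:
By the outcome, as a careful person would: the job done as asked, in the order asked, and still so for the second after the job is handed in, while the arm keeps its last pose, push and grip.
It also fails if it takes over 32 s, if anything falls off the work surface, if the arm or the gripper's body presses on something with over 40 N, if the wrist force passes 120 N, or if a joint passes its speed limit or range.

### The arm

A 6-joint arm with a two-finger parallel gripper is mounted at the origin on the work surface. World frame = base frame: x ahead of the robot, y to its left, z up, the work surface at z = 0. Lengths are in mm, angles in rad, forces in N, time in s.
With the tool pointing down it reaches from about 275 to 1000 mm from the base axis. Payload 8.4 kg.
Tool frame: the origin (TCP) lies between the finger pads; the fingertips stand 17 mm ahead of it and the grasp point (between the pads) lies 2 mm behind it (r.tcp_to_tips is the distance from the TCP to the fingertips, in mm); z points along the fingers, y is the line along which they close (so a half turn about z gives the same grasp; the last joint's range is limited). The gripper opens to 85 mm and grips with 20 to 120 N. Pads are 22 mm wide; open, the fingers measure 114 mm over their backs; the gripper's body (76 mm by 85 mm) begins 54 mm behind the grasp point. The pads swing forward as they close: fully open they stand 13 mm farther back than shut.
Start: joints at [1.211, 0.353, 1.633, -0, 1.155, -0.002], TCP at [218.883, 585.422, 248.281] pointing down, gripper open.
Joint ranges: [-2.63, 2.63], [-0.92, 2.1], [0.06, 2.66], [-1.3, 4.44], [0, 2.69], [-3.02, 3.02]. Speed limits (rad/s): [2.22, 2.22, 2.79, 3.14, 3.14, 3.14].

### API

Orientations are given as [roll, pitch, yaw] about the fixed x, y, z axes, in that order (R = Rz(yaw) Ry(pitch) Rx(roll)).
In Python, from rig import r gives the robot as it stands. The module is installed in compiled form; this text tells all that it offers.
- The arm moves only by the tool apply_moves, never from a script. Its argument "series" is text: rows parted by semicolons, each of 7 numbers parted by spaces: the shift along the tool's x, y, z in cm, then the turn, a rotation vector about the tool's x, y, z in rad, then the gripper's target within -1 to 1 (shut at 1, half-way at 0, fully open at -1). In form: tx ty tz rx ry rz fingers; .... A call has exactly 10 rows; each row shifts and turns the commanded pose from where the row before left it, along the tool's axes as they then stand; what a row does not reach is not made up. A row lasts 1/12 s, in which the tool goes at most 41.7 mm and 7.16 degrees, less where a joint would pass 70% of its speed; a pose out of reach is approached as far as the arm can. A call with a gripper value outside its range is refused whole. The fingers move at their own pace and stop on an object; "squeeze" is the grip in N (left out, the last holds). Time passes only in rows, so rows that do not move let the fingers close, or fill a call up. It gives the time, the measured TCP pose, the force and the opening at its end, in the units of the state.
- r.sense(): the state, without advancing time (a new reading comes with each control period).
- r.grab_frame(name): name is "scene" or "top" or "wrist"; returns the picture (400x640x3 uint8, blue, green, red); there is no depth.
- r.camera_info(name): a dict with "K" (3x3 intrinsics, pixels), "distortion" ([k1, k2, p1, p2, k3] as OpenCV has them; the pictures are not rectified), "extrinsics" (4x4, takes a point from camera to world coordinates). Camera axes: x right, y down, z forward; pixel columns grow to the right and rows downward; lengths in mm; the calibration is good to about 2 mm. A picture is of the moment at which its call begins: read the wrist's pose just before it. camera_info takes no time and is no camera call; for the wrist camera it gives the pose at the moment of the call.
- r.sign_off(): hands the job in, once; it reports no verdict.
The state is a dict: "clock": time; "qpos": joint angles; "qvel": joint speeds; "joint_efforts": joint torques, N m; "eef_pos": TCP position; "tcp_rot": TCP orientation; "contact_force": force on the tool from outside, world axes, zero at the start; "wrist_torque": the same for the moment, N m; "opening": opening from 0.0 (shut) to 1.0 (fully open).
Only numpy, scipy, OpenCV 4.12 (cv2) and the standard library are available. Lean on these libraries where they do the work, as an engineer would, in place of code of your own. Each camera call takes 0.05 s, during which the arm holds its last target. There are 200 camera calls.

## Working session

There is one attempt and no reset: what is moved stays moved. The work goes in short steps, Python scripts to look and compute and a tool call to move; the robot and the scene stay as the last step left them, time stands still between calls to the robot, and variables do not carry over. Pictures are saved under pics/ and viewed, on a budget of 10 in all, crops included, one or two more only if the job needs it, and the job is handed in when it is done.

Besides the shell and the picture viewer there is one more tool, called after "Request:" as a command line: name --argument value ..., lists and objects as JSON in quotes. apply_moves: Moves the arm, as the interface text tells. Its arguments: {"type":"object","properties":{"series":{"type":"string"},"squeeze":{"type":"number"}},"required":["series"]}

```bash
mkdir -p pics; python3 - <<'E'
from rig import r
import cv2
for n in("top","scene"):
    cv2.imwrite(f"pics/{n}1.png",r.grab_frame(n))
    c=r.camera_info(n);print(n,c["K"],c["distortion"],c["extrinsics"])
print(r.sense(),r.tcp_to_tips)
E
```

```text
top [[513.41526832   0.         321.87428017]
 [  0.         513.41526832 206.35594475]
 [  0.           0.           1.        ]] [0.00938693 0.         0.         0.         0.        ] [[-2.21065669e-02 -9.96793589e-01  7.69014990e-02  4.59721042e+02]
 [-9.99753645e-01  2.21939050e-02  2.81156465e-04 -5.33354866e+00]
 [-1.98699953e-03 -7.68763386e-02 -9.97038655e-01  1.72466219e+03]
 [ 0.00000000e+00  0.00000000e+00  0.00000000e+00  1.00000000e+00]]
scene [[366.11067603   0.         316.05506171]
 [  0.         366.11067603 203.14100865]
 [  0.           0.           1.        ]] [-0.05010218  0.          0.          0.          0.        ] [[-6.05088173e-02  8.14348766e-01 -5.77212934e-01  1.18852020e+03]
 [ 9.98093384e-01  5.64166029e-02 -2.50352313e-02 -1.05792506e+01]
 [ 1.21769831e-02 -5.77627263e-01 -8.16209817e-01  9.06702842e+02]
 [ 0.00000000e+00  0.00000000e+00  0.00000000e+00  1.00000000e+00]]
{'clock': 0.1, 'qpos': array([ 1.21062935e+00,  3.53563194e-01,  1.63406826e+00, -1.74460905e-05,
        1.15522684e+00, -2.40297851e-03]), 'qvel': array([ 0.00086295, -0.00013359, -0.00233899, -0.00101327,  0.00205349,
       -0.00017195]), 'joint_efforts': array([ 3.85716903e-04, -6.06357694e+01, -3.42817533e+01,  1.55507946e-04,
        4.14792841e-03,  1.56423414e-05]), 'eef_pos': array([218.72179934, 585.03156464, 247.64292008]), 'tcp_rot': array([-3.14032697e+00,  1.29109077e-05,  2.78383571e+00]), 'contact_force': array([-0.37187757,  0.11727243, -0.91364213]), 'wrist_torque': array([-0.02842053, -0.05096582,  0.02102151]), 'opening': 0.9984622903342094} 17.0
```

View pics/top1.png

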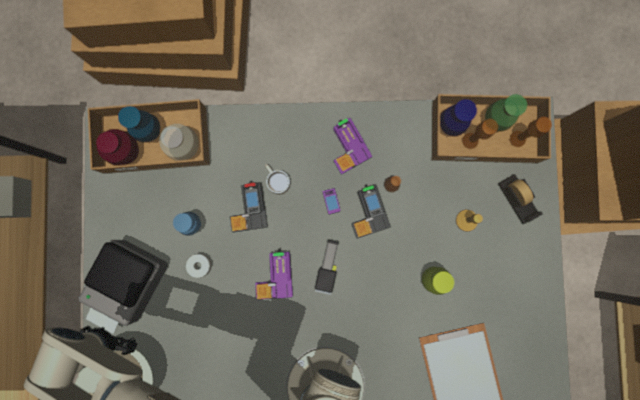

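View pics/scene1.png

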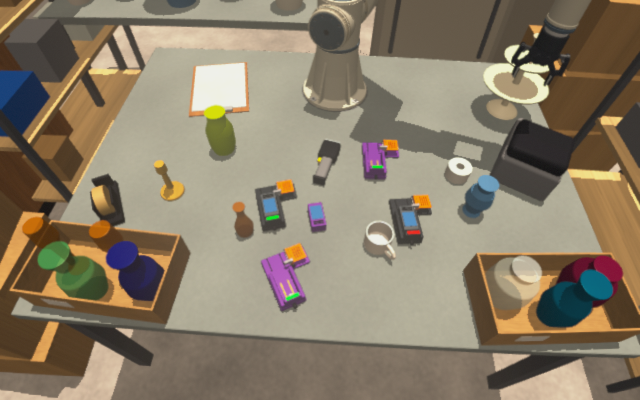

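```bash
cat > h.py <<'E'
import numpy as np, cv2
from rig import r
def ray(n,uv,z,c=None):
    c=c or r.camera_info(n)
    p=cv2.undistortPoints(np.array(uv,float).reshape(-1,1,2),c["K"],np.array(c["distortion"])).reshape(-1,2)
    E=c["extrinsics"]; d=np.c_[p,np.ones(len(p))]@E[:3,:3].T
    o=E[:3,3]; return o+d*((z-o[2])/d[:,2])[:,None]
def blobs(im,lo,hi,roi=None,amin=20):
    m=cv2.inRange(cv2.cvtColor(im,cv2.COLOR_BGR2HSV),lo,hi)
    if roi: k=np.zeros_like(m);x0,y0,x1,y1=roi;k[y0:y1,x0:x1]=255;m&=k
    cs,_=cv2.findContours(m,cv2.RETR_EXTERNAL,cv2.CHAIN_APPROX_NONE)
    return [cv2.minAreaRect(c) for c in cs if cv2.contourArea(c)>=amin]
E
python3 - <<'E'
from h import *
im=cv2.imread("pics/top1.png")
roi=(340,175,395,245)
for nm,lo,hi,z in[("lamp",(45,120,80),(80,255,255),53),("pad",(8,130,120),(25,255,255),34),("label",(95,80,90),(120,255,255),48)]:
    for b in blobs(im,lo,hi,roi,8): print(nm,b,ray("top",[b[0]],z)[0],ray("top",cv2.boxPoints(b),z)[:,:2].round().tolist())
print("vase base",ray("top",[(393,184)],60))
E
```

```text
lamp ((367.9705810546875, 187.88235473632812), (3.152963161468506, 10.6715669631958), 75.96376037597656) [ 645.94127925 -157.07818939   53.        ] [[647.0, -139.0], [655.0, -173.0], [645.0, -175.0], [637.0, -141.0]]
pad ((362.3500061035156, 227.54998779296875), (13.914020538330078, 13.597793579101562), 71.56504821777344) [ 517.20560459 -136.50373672   34.        ] [[532.0, -108.0], [546.0, -151.0], [502.0, -165.0], [489.0, -122.0]]
pad ((392.5, 181.0), (8.0, 3.0), 90.0) [ 669.16528718 -240.70171062   34.        ] [[683.0, -236.0], [682.0, -246.0], [656.0, -245.0], [656.0, -235.0]]
label ((372.40826416015625, 202.02752685546875), (13.696917533874512, 10.344524383544922), 73.3007583618164) [ 599.57715026 -170.71367318   48.        ] [[617.0, -149.0], [626.0, -181.0], [582.0, -193.0], [573.0, -160.0]]
vase base [[ 656.06217669 -238.39064762   60.        ]]
```

Request:
apply_moves --series "-2.74 -2.99 0 0 0 0 -0.3;-2.74 -2.99 0 0 0 0 -0.3;-2.74 -2.99 0 0 0 0 -0.3;-2.74 -2.99 0 0 0 0 -0.3;-2.74 -2.99 0 0 0 0 -0.3;-2.74 -2.99 0 0 0 0 -0.3;-2.74 -2.99 0 0 0 0 -0.3;-2.74 -2.99 0 0 0 0 -0.3;-2.74 -2.99 0 0 0 0 -0.3;-2.74 -2.99 0 0 0 0 -0.3"

```text
clock: 0.93
eef_pos: [370.8, 207.5, 248.2]
tcp_rot: [-3.142, 0.0, 2.784]
contact_force: [1.0, 0.8, -0.6]
opening: 0.648
```

Request:
apply_moves --series "-2.74 -2.99 0 0 0 0 -0.3;-2.74 -2.99 0 0 0 0 -0.3;-2.74 -2.99 0 0 0 0 -0.3;-2.74 -2.99 0 0 0 0 -0.3;-2.74 -2.99 0 0 0 0 -0.3;-2.74 -2.99 0 0 0 0 -0.3;-2.74 -2.99 0 0 0 0 -0.3;-2.74 -2.99 0 0 0 0 -0.3;-2.74 -2.99 0 0 0 0 -0.3;-2.74 -2.99 0 0 0 0 -0.3"

```text
clock: 1.77
eef_pos: [522.9, -168.8, 248.0]
tcp_rot: [3.142, -0.0, 2.783]
contact_force: [0.6, 0.6, -0.6]
opening: 0.648
```

Request:
apply_moves --series "0 0 0 0 0 -0.11 -0.3;0 0 0 0 0 -0.11 -0.3;0 0 0 0 0 -0.11 -0.3;0 0 0 0 0 -0.11 -0.3;0 0 0 0 0 -0.11 -0.3;0 0 0 0 0 -0.11 -0.3;0 0 0 0 0 0 -0.3;0 0 0 0 0 0 -0.3;0 0 0 0 0 0 -0.3;0 0 0 0 0 0 -0.3"

```text
clock: 2.6
eef_pos: [522.7, -166.6, 248.2]
tcp_rot: [3.141, -0.0, -2.842]
contact_force: [-0.1, 0.2, -0.3]
opening: 0.648
```

```bash
python3 - <<'E'
from h import *
s=r.sense();c=r.camera_info("wrist");im=r.grab_frame("wrist");cv2.imwrite("pics/w1.png",im)
print(s["clock"],s["eef_pos"],s["tcp_rot"],s["opening"],s["contact_force"]);print(c["extrinsics"].round(2).tolist())
for nm,lo,hi,z in[("lamp",(45,120,80),(80,255,255),53),("pad",(8,130,120),(25,255,255),34),("label",(95,80,90),(120,255,255),48)]:
    for b in blobs(im,lo,hi,None,150): print(nm,b,ray("wrist",[b[0]],z,c)[0],ray("wrist",cv2.boxPoints(b),z,c)[:,:2].round().tolist())
E
```

```text
2.6 [ 522.71771517 -166.56259296  248.21668981] [ 3.14149836e+00 -1.07189044e-04 -2.84190327e+00] 0.6482445224682555 [-0.14518166  0.22518711 -0.32637648]
[[-0.3, 0.92, 0.27, 454.09], [0.96, 0.28, 0.08, -188.77], [0.0, 0.29, -0.96, 373.1], [0.0, 0.0, 0.0, 1.0]]
lamp ((295.0, 277.5), (7.0, 30.0), 90.0) [ 644.83406676 -155.56557738   53.        ] [[646.0, -173.0], [636.0, -141.0], [644.0, -138.0], [654.0, -171.0]]
lamp ((611.0000610351562, 183.0), (26.563133239746094, 8.854377746582031), 18.434947967529297) [436.22297887 143.48445327  53.        ] [[442.0, 127.0], [432.0, 125.0], [431.0, 161.0], [440.0, 163.0]]
pad ((329.1539001464844, 338.2692565917969), (22.553354263305664, 34.712554931640625), 78.69007110595703) [729.37683017 -86.98130713  34.        ] [[725.0, -114.0], [702.0, -76.0], [734.0, -59.0], [758.0, -98.0]]
pad ((33.146671295166016, 324.30938720703125), (80.83876037597656, 45.63750457763672), 15.101099014282227) [ 839.93185636 -474.50782858   34.        ] [[891.0, -548.0], [803.0, -523.0], [796.0, -410.0], [880.0, -425.0]]
pad ((626.5, 281.5), (33.0, 25.0), 90.0) [543.0823
[... 410 characters left out ...]
.0], [483.0, -458.0], [533.0, -417.0], [571.0, -464.0]]
label ((583.7999877929688, 328.8999938964844), (21.0190372467041, 39.35479736328125), 26.56505012512207) [617.17790359 226.00890068  48.        ] [[642.0, 212.0], [587.0, 205.0], [593.0, 241.0], [649.0, 249.0]]
label ((406.59136962890625, 255.44656372070312), (24.252197265625, 18.086383819580078), 3.3664603233337402) [584.05442113 -42.70495707  48.        ] [[598.0, -53.0], [577.0, -60.0], [570.0, -33.0], [592.0, -25.0]]
label ((295.5287780761719, 236.43142700195312), (38.58102035522461, 29.33487892150879), 86.18592071533203) [ 598.30360439 -168.60376432   48.        ] [[583.0, -191.0], [571.0, -161.0], [614.0, -145.0], [626.0, -176.0]]
```

View pics/w1.png

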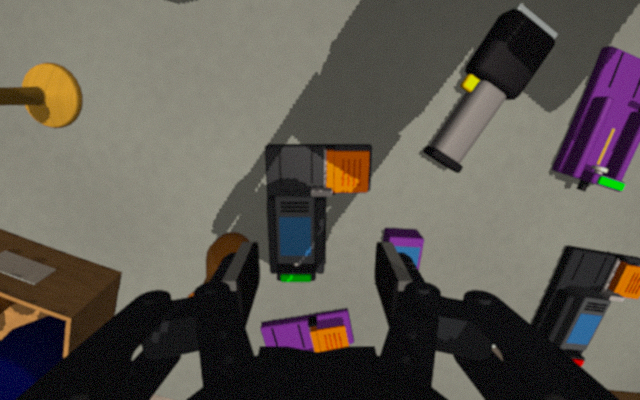

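Request:
apply_moves --series "-0.1 0.55 0 0 0 0 -0.3;0 0 3 0 0 0 -0.3;0 0 3 0 0 0 -0.3;0 0 3 0 0 0 -0.3;0 0 3 0 0 0 -0.3;0 0 3 0 0 0 -0.3;0 0 1.8 0 0 0 -0.3;0 0 0.8 0 0 0 -0.3;0 0 0 0 0 0 -0.3;0 0 0 0 0 0 -0.3"

```text
clock: 3.48
eef_pos: [522.4, -161.0, 72.7]
tcp_rot: [-3.142, 0.0, -2.84]
contact_force: [0.6, -0.7, 0.3]
opening: 0.648
```

```bash
python3 - <<'E'
from h import *
s=r.sense();c=r.camera_info("wrist");im=r.grab_frame("wrist");cv2.imwrite("pics/w2.png",im)
print(s["clock"],s["eef_pos"],s["tcp_rot"],s["opening"],s["contact_force"])
for nm,lo,hi,z in[("lamp",(45,120,80),(80,255,255),53),("pad",(8,130,120),(25,255,255),34),("label",(95,80,90),(120,255,255),48)]:
    for b in blobs(im,lo,hi,(150,50,500,399),150): print(nm,b,ray("wrist",[b[0]],z,c)[0],ray("wrist",cv2.boxPoints(b),z,c)[:,:2].round().tolist())
# charger frame helper: project expected tip corners at z 34/48
E
```

```text
3.4833 [ 522.40272497 -160.97094683   72.72838702] [-3.14156987e+00  1.09808180e-04 -2.83962660e+00] 0.6481041862778588 [ 0.58924135 -0.71827797  0.29357574]
pad ((367.0, 235.5), (77.0, 84.0), 90.0) [ 514.1831426  -135.45433274   34.        ] [[500.0, -164.0], [487.0, -122.0], [530.0, -104.0], [544.0, -150.0]]
label ((456.0, 378.5), (39.0, 46.0), 90.0) [582.75481516 -53.83823695  48.        ] [[572.0, -74.0], [565.0, -47.0], [594.0, -32.0], [601.0, -61.0]]
label ((270.0, 339.0), (30.0, 48.0), 90.0) [ 585.915051   -170.15339931   48.        ] [[580.0, -186.0], [572.0, -160.0], [592.0, -154.0], [601.0, -181.0]]
```

View pics/w2.png

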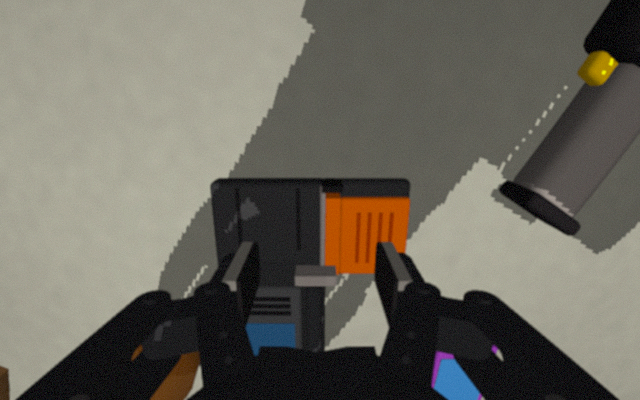

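```bash
cat >> h.py <<'E'
PSI=.305;O=np.array([579.5,-177.])
def toC(p):
    c,s=np.cos(PSI),np.sin(PSI); d=np.atleast_2d(p)[:,:2]-O
    return (d@np.array([[c,-s],[s,c]])).round(1)
E
python3 - <<'E'
from h import *
print("tcp",toC(r.sense()["eef_pos"]))
px=[(258,244),(240,242),(377,244),(398,242)]
for z in(46,51,56,62,68): print(z,toC(ray("wrist",px,z)).tolist())
print("pad corners",toC(ray("wrist",[(325,193),(408,195),(404,273),(325,273)],34)).tolist())
print("foot front corners",toC(ray("wrist",[(213,183),(321,183)],16)).tolist(),"tooth",toC(ray("wrist",[(297,266),(334,266)],46)).tolist())
E
```

```text
tcp [[-49.2  32.1]]
46 [[-49.7, 0.6], [-50.8, -8.8], [-49.5, 62.4], [-50.6, 73.3]]
51 [[-52.1, 1.6], [-53.1, -7.5], [-51.9, 61.4], [-52.9, 71.9]]
56 [[-54.4, 2.6], [-55.5, -6.1], [-54.3, 60.4], [-55.3, 70.5]]
62 [[-57.3, 3.8], [-58.3, -4.5], [-57.1, 59.1], [-58.1, 68.9]]
68 [[-60.1, 5.0], [-61.0, -3.0], [-59.9, 57.9], [-60.8, 67.2]]
pad corners [[-73.7, 35.5], [-72.5, 80.0], [-25.3, 81.6], [-25.6, 35.8]]
foot front corners [[-74.8, -30.0], [-74.6, 33.6]] tooth [[-36.9, 20.6], [-36.8, 40.2]]
```

Request:
apply_moves --series "0 0 1 0 0 0 -0.3;0 0 0.8 0 0 0 -0.3;0 0 0.6 0 0 0 -0.3;0 0 0.2 0 0 0 -0.3;0 0 0.2 0 0 0 -0.3;0 0 0.1 0 0 0 -0.3;0 0 0.1 0 0 0 -0.3;0 0 0 0 0 0 -0.3;0 0 0 0 0 0 -0.3;0 0 0 0 0 0 -0.3"

```text
clock: 4.37
eef_pos: [521.7, -160.7, 42.3]
tcp_rot: [3.141, -0.001, -2.839]
contact_force: [-1.0, 3.2, 3.8]
opening: 0.65
```

Request:
apply_moves --series "0 0 0.1 0 0 0 -0.3;0 0 0.1 0 0 0 -0.3;0 0 0.1 0 0 0 -0.3;0 0 0.1 0 0 0 -0.3;0 0 0 0 0 0 -0.3;0 0 0 0 0 0 -0.3;0 0 0 0 0 0 -0.3;0 0 0 0 0 0 -0.3;0 0 0 0 0 0 -0.3;0 0 0 0 0 0 -0.3"

```text
clock: 5.2
eef_pos: [521.2, -160.4, 38.1]
tcp_rot: [3.14, -0.001, -2.84]
contact_force: [-2.9, 6.8, 5.4]
opening: 0.648
```

```bash
python3 - <<'E'
from h import *
s=r.sense();c=r.camera_info("wrist");im=r.grab_frame("wrist");cv2.imwrite("pics/w3.png",im)
print(s["clock"],s["eef_pos"],s["contact_force"],toC(s["eef_pos"]))
E
```

```text
5.2 [ 521.19243523 -160.36469433   38.13570781] [-2.89221481  6.82197627  5.41257186] [[-50.6  33.4]]
```

View pics/w3.png

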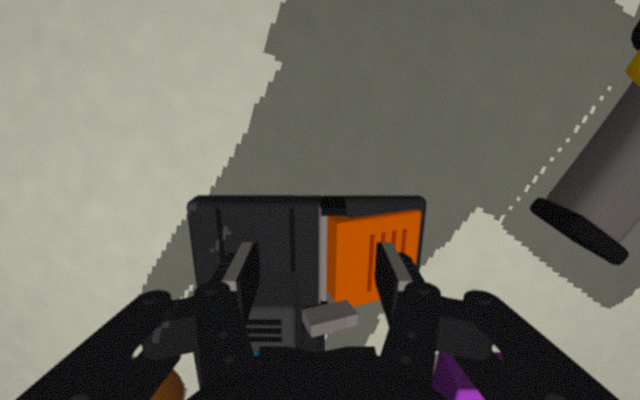

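Request:
apply_moves --series "0 0 0.1 0 0 0 -0.3;0 0 0.1 0 0 0 -0.3;0 0 0.1 0 0 0 -0.3;0 0 0 0 0 0 -0.3;0 0 0 0 0 0 -0.3;0 0 0 0 0 0 -0.3;0 0 0 0 0 0 -0.3;0 0 0 0 0 0 -0.3;0 0 0 0 0 0 -0.3;0 0 0 0 0 0 -0.3"

```text
clock: 6.08
eef_pos: [521.3, -160.2, 36.4]
tcp_rot: [3.14, -0.001, -2.84]
contact_force: [-7.0, 9.2, 24.2]
opening: 0.646
```

```bash
python3 - <<'E'
from h import *
print("w3 front",toC(ray("wrist",[(280,306)],48)))
s=r.sense();c=r.camera_info("wrist");im=r.grab_frame("wrist");cv2.imwrite("pics/w4.png",im)
print(s["clock"],s["eef_pos"],s["contact_force"],toC(s["eef_pos"]),toC(s["contact_force"][:2]+O))
E
```

```text
w3 front [[-41.2  17.3]]
6.0833 [ 521.25083243 -160.1551403    36.44688245] [-6.98279506  9.17754279 24.19895146] [[-50.5  33.6]] [[-3.9 10.9]]
```

View pics/w4.png

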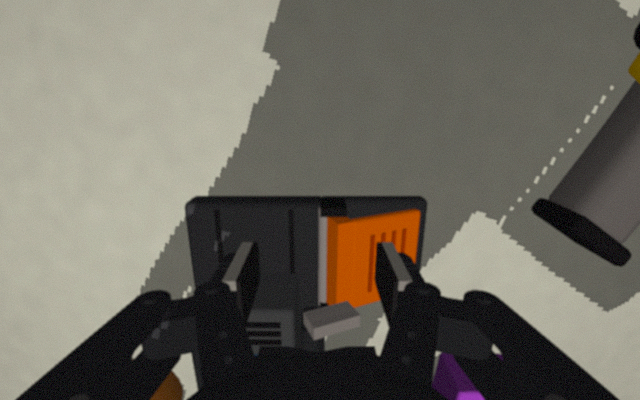

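```bash
python3 - <<'E'
from h import *
print("now front",toC(ray("wrist",[(265,309),(290,309)],48)))
im=r.grab_frame("top");cv2.imwrite("pics/t2.png",im)
c=r.camera_info("wrist");c=dict(c);E=c["extrinsics"].copy();E[2,3]+=72.73-36.45;E[:2,3]+=[1.15,-.8];c["extrinsics"]=E
print("w2 front",toC(ray("wrist",[(270,288)],48,c)))
s=cv2.imread("pics/w2.png")[270:340,275];print([int(x.sum()) for x in s][::2])
s=cv2.imread("pics/w4.png")[290:350,275];print([int(x.sum()) for x in s][::2])
cv2.imwrite("pics/sc2.png",cv2.resize(r.grab_frame("scene")[150:260,220:360],None,fx=5,fy=5,interpolation=cv2.INTER_CUBIC))
for f in("top1","t2"):
    im=cv2.imread(f"pics/{f}.png")
    for b in blobs(im,(95,80,90),(120,255,255),(360,190,385,225),8): print(f,b,toC(ray("top",[b[0]],48)))
E
```

```text
now front [[-39.7  11. ]
 [-39.7  21.4]]
w2 front [[-25.7   6.4]]
[82, 89, 105, 85, 114, 90, 126, 94, 124, 131, 160, 172, 163, 131, 64, 68, 151, 100, 50, 105, 137, 69, 79, 151, 159, 155, 167, 187, 218, 226, 199, 222, 210, 210, 215]
[105, 108, 131, 87, 126, 109, 106, 101, 85, 117, 160, 169, 182, 159, 179, 173, 109, 22, 43, 129, 170, 30, 20, 99, 162, 77, 33, 100, 104, 73]
top1 ((372.40826416015625, 202.02752685546875), (13.696917533874512, 10.344524383544922), 73.3007583618164) [[21. -0.]]
```

View pics/sc2.png

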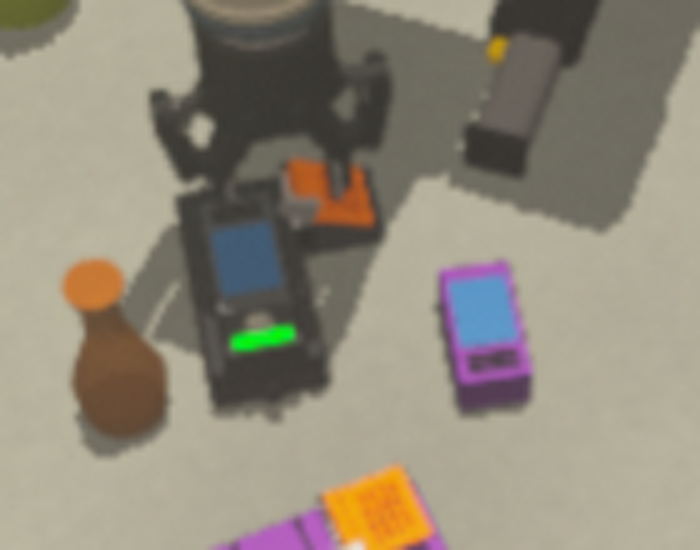

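Request:
apply_moves --series "0 0 -0.05 0 0 0 -0.3;0 0 -0.05 0 0 0 -0.3;0 0 0 0 0 0 -0.3;0 0 0 0 0 0 -0.3;0 0 0 0 0 0 -0.3;0 0 0 0 0 0 -0.3;0 0 0 0 0 0 -0.3;0 0 0 0 0 0 -0.3;0 0 0 0 0 0 -0.3;0 0 0 0 0 0 -0.3"

```text
clock: 7.07
eef_pos: [521.2, -160.2, 36.8]
tcp_rot: [3.14, -0.001, -2.84]
contact_force: [-5.2, 9.2, 14.5]
opening: 0.65
```

```bash
python3 - <<'E'
from h import *
s=r.sense();print(s["clock"],s["eef_pos"],s["contact_force"],toC(s["contact_force"][:2]+O))
im=r.grab_frame("wrist");cv2.imwrite("pics/w5.png",im)
print([int(x.sum()) for x in im[290:350,275]][::2])
sc=r.grab_frame("scene")
for b in blobs(sc,(95,80,80),(120,255,255),(255,180,290,225),8): print(toC(ray("scene",[b[0]],48)))
E
```

```text
7.0667 [ 521.18622446 -160.19541451   36.78809806] [-5.15822459  9.22593532 14.51016715] [[-2.1 10.3]]
[107, 82, 110, 116, 115, 105, 135, 127, 112, 129, 149, 171, 173, 169, 191, 199, 125, 50, 49, 142, 143, 20, 74, 96, 167, 74, 36, 86, 100, 73]
[[5.4 2.5]]
```

```bash
python3 -c "
from rig import r
print(r.sign_off())"
```

```text
the job is handed in; nothing more can be done
None
```

The green-lamp charger's battery is out and held. One fingertip pressed the orange key to its stop, and the other finger, already waiting in front of the bay, caught the battery. I handed it in at about 7 s, with that finger still holding the battery and the key still pressed.

- **Battery position:** the wrist camera puts the front end about 14 mm out from where it sat. The scene camera's view of the label, compared with the first top-camera view, gives about 15.6 mm. The last two wrist pictures agree that it is steady, and it lies flat in the bay.
- **Forces:** the downward push briefly reached about 24 N at the key's stop, so I eased it to about 14.5 N. The fingers also feel about 10 N sideways from the tilted key pad. The 2–4 N push along the bay fits the spring.
- **Not checked:**
  - The top camera could not confirm the battery, because the arm hid its label at the end.
  - I did not look again at the red charger, but the arm stayed clear of it and of everything else.

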